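Index the sample changer by hand and swing the needle over the purple vial

TASK

Set up the sample changer by hand, using only fingertip pushes: first, with the needle arm left swung out, push on one of the carousel's blue spokes to turn the carousel until the purple vial stands at the sampling position, lined up with the red mark on the housing. Then push the needle arm round against its inner stop, so that the needle points at the middle of the purple vial's cap, and withdraw. Do not touch the vials or push on their holders, do not swing the needle in over the carousel before the purple vial is in place, and leave the things standing around the changer where they are.

Things in the scene. Friction and masses are not known exactly. Their poses are not given: they have to be found in the camera images.
- sampler: Sample changer housing, fixed to the bench, turned up to 0.22 rad: a low white box 222 (x) x 318 (y) x 30 mm high, grey deck, black keypad at its front left, carousel at its right (axis at x 0, y -50 mm), needle-arm tower (13.5 mm radius, to 106 mm) at its rear left (x +82, y +85 mm). Origin: centre of its underside; x points away from the robot.
- carousel: Grey disc, 208 mm across, 5 mm thick, that turns either way about its vertical axis and stays where left (friction about 0.06 N m, no detents). Origin on the axis at its underside, 32 mm above the bench; its yaw shows how it is turned. Black hub: 19 mm radius, z to 37 mm.
- spoke_mid (a point): Middle of the top edge of one of the 4 blue upright spokes, at 45 degrees from the carousel's x axis, 42 mm from the axis, 63 mm above the bench. The others are at 135, 225 and 315 degrees. Each is 6 mm thick, runs from the hub out to 72 mm radius and rises 26 mm from the disc's top (37 mm above the bench). Between spokes the floor is free from about 20 to 72 mm radius.
- holders: The 8 vial holders, fixed on the carousel and turning with it: each is four upright white pins, 4 mm thick, tops 58 mm above the bench, in a square that lets a vial stand between them, all within 16 mm of the holder's centre. Centres on an 88 mm radius at every 45 degrees from the carousel's x axis. Same origin and axes as the carousel.
- vial_purple: Glass vial with purple contents and a black cap, 21 mm diameter, 50 mm tall, standing loose (about 2 mm play) in one of the holders, 37 mm above the bench. Origin at the centre of its underside. This one is to be brought to the sampling position.
- vial_yellow_a: Same vial with yellow contents, in another holder. Four vials stand in every second holder, in any order. Not to be touched.
- vial_yellow_b: As vial_yellow_a.
- vial_yellow_c: As vial_yellow_a.
- sampling_position (a point): Fixed point of the housing, 87 mm above the bench (cap-top height), 88 mm from the carousel's axis towards the housing's +y, where the purple vial's centre must stand and over which the needle stands when its arm is at its inner stop. A red T-shaped mark on the deck, just outside the carousel, points at it along the radius.
- needle_arm (a joint): Angle of the needle arm about its vertical pivot, rad. 0 = outer stop (swung out over the left of the housing); it grows counter-clockwise seen from above, and 1.323 = inner stop, needle over the sampling position. Starts between 0 and 0.35, friction about 0.05 N m, stays where it is left.
- needle_arm_pivot (a point): Point on the arm's pivot axis at mid height of the arm, 115 mm above the bench. A black hub of 18 mm radius surrounds it, up to 126 mm above the bench.
- needle_tip (a point): Tip of the thin steel needle hanging from the arm's end, 94 mm above the bench, 95 mm from the pivot axis. The arm is a straight aluminium bar, 14 mm wide, from 108 to 122 mm above the bench, with a black holder of 11 mm radius at the needle; a thin clear tube lies on top of it, up to 132 mm above the bench.
- dropper_red: Dropper bottle with a red cap, 29 mm diameter, 64 mm tall, standing right of the housing. Origin at its underside. Leave alone.
- marker_blue: Blue marker pen, 126 mm long, 16 mm thick, lying right of the housing. Leave alone.
- reagent_box: Small green and white carton, 45 x 75 x 60 mm, standing left of the housing. Leave alone.

How it is judged:
By the outcome, as a careful person would: the job done as asked, in the order asked, and still so for the second after the job is handed in, with the robot touching nothing.
It also fails if it takes over 58 s, if anything falls off the work surface, if the arm or the gripper's body presses on something with over 40 N, if the wrist force passes 120 N, or if a joint passes its speed limit or range.

ROBOT

A 6-joint arm with a two-finger parallel gripper is mounted at the origin on the work surface; the furniture and walls round the work are solid. World frame = base frame: x ahead of the robot, y to its left, z up, the work surface at z = 0. Lengths are in m, angles in rad, forces in N, time in s.
With the tool pointing down it reaches from about 0.425 to 0.95 m from the base axis. Payload 3.5 kg.
Tool frame: the origin (TCP) lies midway between the tips of the shut fingers; the grasp point (between the pads) lies 19 mm behind it; z points along the fingers, y is the line along which they close (so a half turn about z gives the same grasp; the last joint's range is limited). The gripper opens to 85 mm and grips with 20 to 120 N. Pads are 22 mm wide; open, the fingers measure 114 mm over their backs; the gripper's body (76 mm by 85 mm) begins 54 mm behind the grasp point. The pads swing forward as they close: fully open they stand 13 mm farther back than shut.
Start: joints at [-1.266, 0.286, 1.577, -0, 1.279, -0.15], TCP at [0.297, -0.606, 0.231] pointing down, gripper open.
Joint ranges: [-2.77, 2.77], [-0.9, 2.22], [0.21, 2.48], [-1.53, 4.67], [0.24, 2.81], [-2.84, 2.84]. Speed limits (rad/s): [2.79, 2.79, 3.14, 3.14, 3.14, 3.14].

INTERFACE

Orientations are given as a unit quaternion [x, y, z, w].
In Python, from plant import ctrl gives the robot as it stands.
- The arm moves only by the tool send_rows, never from a script. Its argument "series" is a list that holds one entry, the list of rows, each a list of 7 numbers: the shift along the tool's x, y, z in cm, then the turn, a rotation vector about the tool's x, y, z in rad, then the opening, from -1 (shut) to 1 (fully open). In form: [[[x, y, z, rx, ry, rz, jaw], ...]]. A call has 1 to 10 rows; each row shifts and turns the commanded pose from where the row before left it, along the tool's axes as they then stand; what a row does not reach is not made up. A row lasts 1/8 s, in which the tool goes at most 62.5 mm and 10.7 degrees, less where a joint would pass 70% of its speed; a pose out of reach is approached as far as the arm can. A call is refused whole if a number of a shift passes 6.25 or a number of a turn 0.188, either way. A call with a gripper value outside its range is refused whole. The fingers move at their own pace and stop on an object; "force" is the grip in N (left out, the last holds). Time passes only in rows, so rows that do not move let the fingers close. It gives the time, the measured TCP pose, the force, the opening and the grip force at its end, in the units of the state.
- ctrl.get_state(): the state, without advancing time (a new reading comes with each control period).
- ctrl.read_camera(name): name is "side" or "top"; returns a dict with "img" (420x560x3 uint8, red, green, blue), "fx", "fy", "cx", "cy" (pixels), "k1" (the pictures are not rectified: a ray, as slopes to the right and down, at radius r is drawn at 1 + k1 r^2 times it, then the intrinsics apply), "R" (3x3) and "t" (3): a world point X has camera coordinates R X + t. Camera axes: x right, y down, z forward; pixel columns grow to the right and rows downward; lengths in m; the calibration is good to about 2 mm. A picture is of the moment at which its call begins. There is no depth.
- ctrl.sign_off(): hands the job in; it is judged then, once.
The state is a dict: "time": time; "qpos": joint angles; "dq": joint speeds; "joint_efforts": joint torques, N m; "eef_pos": TCP position; "tcp_rot": TCP orientation; "contact_force": force on the tool from outside, world axes, zero at the start; "wrist_torque": the same for the moment, N m; "opening": opening from 0.0 (shut) to 1.0 (fully open); "finger_force": force on a finger pad.
Only numpy, scipy, OpenCV 4.12 (cv2) and the standard library are available. Lean on these libraries where they do the work, as an engineer would, in place of code of your own. Each camera call takes 0.05 s, during which the arm holds its last target. There are 200 camera calls.

## Working session

There is one attempt and no reset: what is moved stays moved. The work goes in short steps, Python scripts to look and compute and a tool call to move; the robot and the scene stay as the last step left them, time stands still between calls to the robot, and variables do not carry over. Pictures are saved under pics/ and viewed, at most 13 in all, crops included, and the job is handed in when it is done.

Besides the shell and the picture viewer there is one more tool, called after "Call:" by a JSON object that holds its "name" and its "arguments". send_rows: Moves the arm, as the interface text tells. Its arguments: {"type":"object","properties":{"series":{"type":"array"},"force":{"type":"number"}},"required":["series"]}

```bash
mkdir -p pics; ls; python3 - <<'E'
from plant import ctrl
import cv2,pickle
d={}
for n in ("top","side"):
    c=ctrl.read_camera(n); d[n]=c
    cv2.imwrite(f"pics/{n}0.png",c["img"][:,:,::-1])
    print(n,{k:(v.tolist() if hasattr(v,'tolist') else v) for k,v in c.items() if k!="img"})
pickle.dump(d,open("cam0.pkl","wb"))
s=ctrl.get_state();print(s)
E
```

```text
pics
top {'fx': 493.6191073495659, 'fy': 493.6191073495659, 'cx': 275.2604008659075, 'cy': 209.32885498696191, 'k1': -0.051096862870914875, 'R': [[0.013936796640322015, -0.9999020661502787, -0.0012742871772862161], [-0.9724544541058165, -0.013257651785012576, -0.23271564055496155], [0.2326759557607211, 0.004482496798798658, -0.972543987094303]], 't': [-0.05517628399966814, 0.4990061351374682, 1.2893919650480041]}
side {'fx': 531.2426208756249, 'fy': 531.2426208756249, 'cx': 284.06568432310706, 'cy': 215.8488711577246, 'k1': -0.18999110930877108, 'R': [[-0.8668160624861745, -0.4981413471749293, -0.022025259378976772], [-0.2687658428558554, 0.5039728930727397, -0.8208387446763673], [0.41999385177636384, -0.7055965711953536, -0.5707351778078993]], 't': [0.3959116841778506, 0.21473579673995988, 0.9380306728097471]}
{'time': 0.1, 'qpos': array([-1.26596483e+00,  2.87125482e-01,  1.57802513e+00, -1.81207033e-05,
        1.27859146e+00, -1.49983388e-01]), 'dq': array([ 0.0012965 , -0.00125988, -0.00454587, -0.00046441, -0.00060567,
        0.00123005]), 'joint_efforts': array([ 5.95835827e-04, -4.07298124e+01, -2.93699670e+01, -1.47085061e-04,
        3.42388979e-03, -2.91334956e-06]), 'eef_pos': array([ 0.29637854, -0.60579618,  0.23005618]), 'tcp_rot': array([ 9.74253014e-01,  2.25454896e-01, -9.17726695e-05, -1.07081793e-03]), 'contact_force': array([ 0.13953264, -0.70827183, -0.28450242]), 'wrist_torque': array([ 0.00940916,  0.03817533, -0.01931045]), 'finger_force': 0.0, 'opening': 0.9994430079528617}
```

View pics/top0.png

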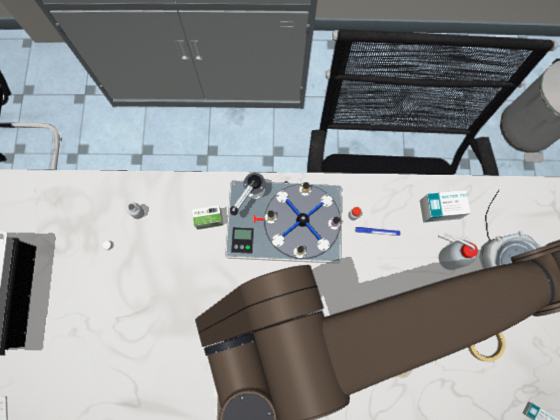

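View pics/side0.png

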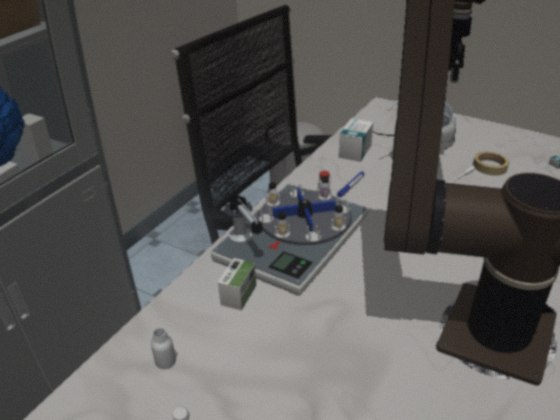

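Top view: carousel hub near (303,220), red mark near (258,219), needle arm from (254,182) to (234,211). Purple looks to be at (336,222), on the right. I'll zoom in and measure.

```bash
cat > h.py <<'E'
import numpy as np,cv2
def proj(c,X):
    p=c["R"]@np.asarray(X,float)+c["t"]; a=p[:2]/p[2]; a=a*(1+c["k1"]*(a@a))
    return np.array([c["fx"]*a[0]+c["cx"],c["fy"]*a[1]+c["cy"]])
def ray(c,uv):
    d=np.array([(uv[0]-c["cx"])/c["fx"],(uv[1]-c["cy"])/c["fy"]]);a=d.copy()
    for _ in range(20): a=d/(1+c["k1"]*(a@a))
    R=np.array(c["R"]);return -R.T@c["t"],R.T@np.array([a[0],a[1],1])
def onz(c,uv,z):
    o,d=ray(c,uv);return o+d*(z-o[2])/d[2]
def hsv(c): return cv2.cvtColor(c["img"],cv2.COLOR_RGB2HSV)
def crop(c,x0,y0,w,h,s,fn):
    im=c["img"][y0:y0+h,x0:x0+w,::-1];cv2.imwrite(fn,cv2.resize(im,None,fx=s,fy=s,interpolation=cv2.INTER_CUBIC))
def blue(c,box,z=.063):
    x0,y0,x1,y1=box;H=hsv(c)[y0:y1,x0:x1]
    m=(H[...,0]>105)&(H[...,0]<130)&(H[...,1]>150)&(H[...,2]>60)
    v,u=np.nonzero(m);P=np.array([onz(c,(a+x0,b+y0),z)[:2] for a,b in zip(u,v)]);return P,u+x0,v+y0
def spokes(P,ctr):
    d=P-ctr;r=np.hypot(*d.T);k=(r>.028)&(r<.075);a=np.arctan2(d[k,1],d[k,0])
    return np.angle(np.sum(r[k]*np.exp(4j*a)))/4   # mod 90deg; spokes at yaw+45
E
python3 - <<'E'
import pickle;from h import *
d=pickle.load(open("cam0.pkl","rb"));t=d["top"];s=d["side"]
crop(t,220,165,150,105,5,"pics/topc.png");crop(s,205,165,170,125,4,"pics/sidec.png")
P,u,v=blue(t,(262,180,345,260));print(len(P),P.mean(0),(P.min(0)+P.max(0))/2,u.mean(),v.mean())
H=hsv(t);m=((H[...,0]<8)|(H[...,0]>172))&(H[...,1]>120)
m2=np.zeros_like(m);m2[205:235,245:270]=m[205:235,245:270];v,u=np.nonzero(m2)
print([onz(t,(a,b),.0305)[:2].round(4).tolist() for a,b in zip(u,v)],list(zip(u,v)))
# housing outline
g=t["img"][165:270,215:355]
E
```

```text
225 [ 0.47273501 -0.12273751] [ 0.47464069 -0.12289949] 302.5911111111111 219.08
[[0.4895, 0.0108], [0.4866, 0.0107], [0.4867, 0.0079], [0.4838, 0.0106], [0.4838, 0.0079], [0.4809, 0.0106], [0.481, 0.0078], [0.481, 0.005], [0.481, 0.0022], [0.4811, -0.0005], [0.4811, -0.0033], [0.4811, -0.0061], [0.4812, -0.0089], [0.4812, -0.0117], [0.4781, 0.0105], [0.4781, 0.0077], [0.4781, 0.0049], [0.4782, 0.0022], [0.4782, -0.0006], [0.4783, -0.0034], [0.4783, -0.0062], [0.4783, -0.0089], [0.4784, -0.0117], [0.4784, -0.0145], [0.4752, 0.0104], [0.4753, 0.0077], [0.4755, -0.0062], [0.4755, -0.009], [0.4755, -0.0118], [0.4724, 0.0104], [0.4724, 0.0076]] [(np.int64(254), np.int64(215)), (np.int64(254), np.int64(216)), (np.int64(255), np.int64(216)), (np.int64(254), np.int64(217)), (np.int64(255), np.int64(217)), (np.int64(254), np.int64(218)), (np.int64(255), np.int64(218)), (np.int64(256), np.int64(218)), (np.int64(257), np.int64(218)), (np.int64(258), np.int64(218)), (np.int64(259), np.int64(218)), (np.int64(260), np.int64(218)), (np.int64(261), np.int64(218)), (np.int64(262), np.int64(218)), (np.int64(254), np.int64(219)), (np.int64(255), np.int64(219)), (np.int64(256), np.int64(219)), (np.int64(257), np.int64(219)), (np.int64(258), np.int64(219)), (np.int64(259), np.int64(219)), (np.int64(260), np.int64(219)), (np.int64(261), np.int64(219)), (np.int64(262), np.int64(219)), (np.int64(263), np.int64(219)), (np.int64(254), np.int64(220)), (np.int64(255), np.int64(220)), (np.int64(260), np.int64(220)), (np.int64(261), np.int64(220)), (np.int64(262), np.int64(220)), (np.int64(254), np.int64(221)), (np.int64(255), np.int64(221))]
```

View pics/topc.png

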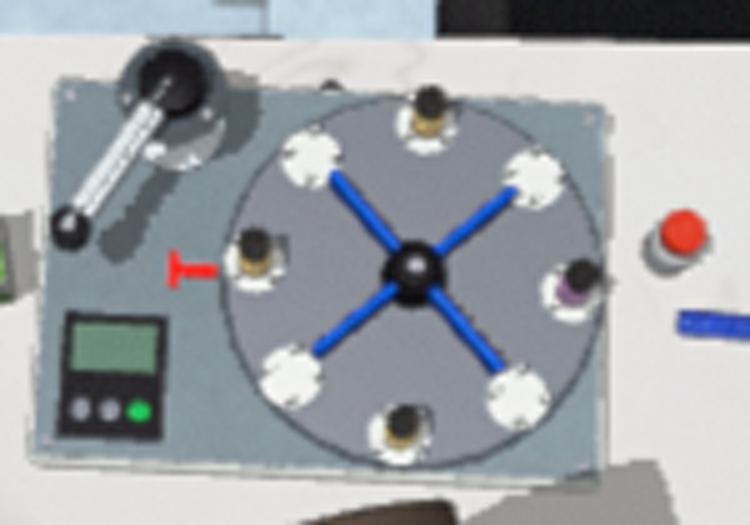

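View pics/sidec.png

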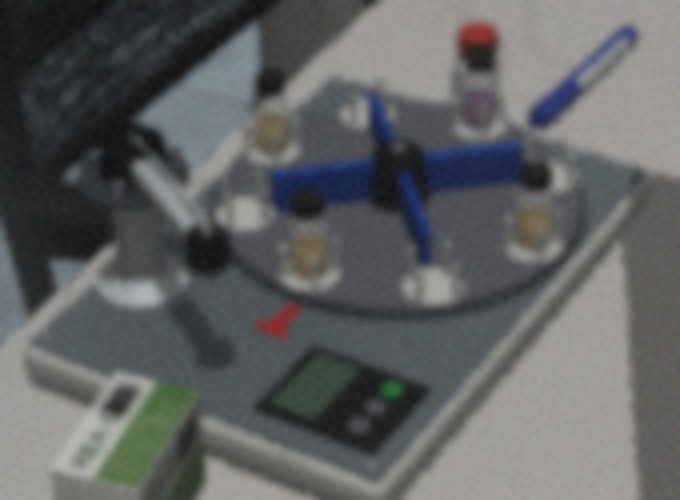

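Top crop: the purple cap is at full-image (337,220), almost opposite the red T at (254–263,219). Each spoke ends at an empty holder. The side view confirms purple at the far right. Next I'll measure the axis, housing yaw, carousel yaw and arm.

```bash
python3 - <<'E'
import pickle;from h import *
from scipy.optimize import least_squares
d=pickle.load(open("cam0.pkl","rb"));t=d["top"];s=d["side"]
H=hsv(t)
for n,(x,y) in dict(deck=(500,110+0),deck2=(200,400),disc=(340,200),disc2=(340,420)).items():
    print(n,H[165+y//5,220+x//5],t["img"][165+y//5,220+x//5])
# corners of deck
C=[(57,78),(610,105),(600,482),(35,460)]
W=[onz(t,(220+a/5-.4,165+b/5-.4),.03)[:2] for a,b in C];W=np.array(W);print(W.round(4))
L=np.array([[.111,.159],[.111,-.159],[-.111,-.159],[-.111,.159]])
f=lambda p:(W-(L@np.array([[np.cos(p[2]),np.sin(p[2])],[-np.sin(p[2]),np.cos(p[2])]])+p[:2])).ravel()
r=least_squares(f,[.48,-.07,0]);print("house",r.x,(r.fun.reshape(-1,2)*1e3).round(1))
# disc by saturation: relative threshold
img=cv2.GaussianBlur(t["img"],(0,0),.7).astype(float)
sat=H[...,1].astype(float);hub=proj(t,[.473,-.122,.037])
pts=[]
for a in np.linspace(0,2*np.pi,72,endpoint=False):
    vals=[]
    rs=np.arange(.092,.118,.001)
    for q in rs:
        u,v=proj(t,[.473+q*np.cos(a),-.122+q*np.sin(a),.037]);vals.append(cv2.getRectSubPix(t["img"].astype(np.float32),(1,1),(u,v))[0,0])
    vals=np.array(vals);gr=vals.sum(1)/3
    i=gr[4:-4].argmin()+4
    if gr[i]<gr.mean()-8: pts.append([.473+rs[i]*np.cos(a),-.122+rs[i]*np.sin(a)])
pts=np.array(pts)
g=least_squares(lambda p:np.hypot(*(pts-p[:2]).T)-.104,[.473,-.122],loss='soft_l1',f_scale=.001)
print("axis disc",g.x,len(pts),np.abs(g.fun).mean())
P,u,v=blue(t,(262,180,345,260))
k=np.hypot(*(P-g.x).T)<.075;P=P[k]
for c in (g.x,P.mean(0)): print("spoke ang",spokes(P,c))
# lines fit of blue: two lines via minimization with center free
def res(p):
    x,y=P[:,0]-p[0],P[:,1]-p[1];a=p[2]
    return np.minimum(abs(-np.sin(a)*x+np.cos(a)*y),abs(np.cos(a)*x+np.sin(a)*y))
q=least_squares(res,[*g.x,spokes(P,g.x)],loss='soft_l1',f_scale=.002);print("lines",q.x)
p=np.array([ [.4796,0]]);print("mark dir",np.arctan2(*(np.array([.4797,.002])-g.x)[::-1])-np.pi/2)
for n,uv in dict(purple=(220+582/5-.4,165+275/5-.4),tip=(220+72/5-.4,165+228/5-.4),piv=(220+174/5-.4,165+80/5-.4)).items():
    print(n,onz(t,uv,.087 if n=="purple" else .122))
print("side hub/piv", )
E
```

```text
deck [100  35 151] [130 144 151]
deck2 [102  36 158] [136 149 158]
disc [112  79 126] [ 87  98 126]
disc2 [111  23 157] [143 147 157]
[[ 0.5898  0.0784]
 [ 0.5781 -0.2347]
 [ 0.3642 -0.2256]
 [ 0.372   0.0829]]
house [ 0.47602342 -0.07473395 -0.03140452] [[-2.2 -2.3]
 [-3.8  2.5]
 [ 4.1  4.6]
 [ 2.  -4.8]]
axis disc [ 0.47424334 -0.12224435] 72 0.0017799051862669515
spoke ang 0.70480408658593
spoke ang 0.7053480527780246
lines [ 0.47360926 -0.12214847  0.70546276]
mark dir -0.0438905946815622
purple [ 0.46708336 -0.21043147  0.087     ]
tip [0.48081683 0.05864607 0.122     ]
piv [0.56175599 0.00751342 0.122     ]
side hub/piv
```

Call:
{"name": "send_rows", "arguments": {"series": [[[0,0,0,0,0,-0.182,-1],[0,0,0,0,0,-0.182,-1],[0,0,0,0,0,-0.182,-1],[0,0,0,0,0,-0.182,-1],[0,0,0,0,0,-0.182,-1],[0,0,0,0,0,-0.182,-1],[0,0,0,0,0,-0.182,-1],[0,0,0,0,0,-0.182,-1],[0,0,0,0,0,-0.182,-1],[0,0,0,0,0,-0.182,-1]]]}}

```text
time: 1.35
eef_pos: [0.2964, -0.606, 0.2305]
tcp_rot: [0.417, 0.909, 0.001, -0.0]
contact_force: [0.7, 0.3, -0.2]
opening: -0.0
finger_force: 0.0
```

Call:
{"name": "send_rows", "arguments": {"series": [[[2.9,4.2,0,0,0,0,-1],[2.9,4.2,0,0,0,0,-1],[2.9,4.2,0,0,0,0,-1],[2.9,4.2,0,0,0,0,-1],[2.9,4.2,0,0,0,0,-1],[2.9,4.2,0,0,0,0,-1],[2.9,4.2,0,0,0,0,-1],[2.9,4.2,0,0,0,0,-1],[2.9,4.2,0,0,0,0,-1],[2.9,4.2,0,0,0,0,-1]]]}}

```text
time: 2.6
eef_pos: [0.4289, -0.1117, 0.231]
tcp_rot: [0.42, 0.907, 0.0, -0.0]
contact_force: [0.3, 0.6, -0.3]
opening: -0.004
finger_force: 0.0
```

```bash
cat >> h.py <<'E'
AX=np.array([.474,-.1225])
def where(ctrl,ax=AX):
    s=ctrl.get_state();x,y,z,w=s["tcp_rot"];h=np.arctan2(2*(x*y+z*w),1-2*(y*y+z*z))
    p=s["eef_pos"];d=p[:2]-ax;X=np.array([np.cos(h),np.sin(h)]);Y=np.array([X[1],-X[0]])
    print("t%.2f"%s["time"],"p",p.round(4),"h %.3f"%h,"axis-frame x,y mm",(d@X*1e3).round(1),(d@Y*1e3).round(1),"F",s["contact_force"].round(1),"q",s["qpos"].round(2),"open %.2f"%s["opening"])
    return p,h
E
python3 -c "
from plant import ctrl;from h import *;where(ctrl)"
```

```text
t2.60 p [ 0.4289 -0.1117  0.231 ] h 2.274 axis-frame x,y mm 37.4 -27.4 F [ 0.3  0.6 -0.3] q [-0.48 -0.25  2.12  0.    1.27 -1.19] open -0.00
```

Call:
{"name": "send_rows", "arguments": {"series": [[[0,0,4,0,0,0,-1],[0,0,4,0,0,0,-1],[0,0,4,0,0,0,-1],[0,0,2.5,0,0,0,-1],[0,0,1.5,0,0,0,-1],[0,0,1,0,0,0,-1],[0,0,0.8,0,0,0,-1],[0,0,0.7,0,0,0,-1],[0,0,0,0,0,0,-1]]]}}

```text
time: 3.72
eef_pos: [0.4289, -0.1134, 0.0462]
tcp_rot: [0.42, 0.908, 0.0, -0.0]
contact_force: [-0.9, -0.5, 0.2]
opening: 0.003
finger_force: 0.0
```

```bash
python3 -c "
from plant import ctrl;from h import *;where(ctrl)
c=ctrl.read_camera('side');crop(c,205,125,170,165,4,'pics/s1.png')"
```

```text
t3.73 p [ 0.4289 -0.1134  0.0462] h 2.275 axis-frame x,y mm 36.1 -28.5 F [-0.9 -0.5  0.2] q [-0.49  0.02  2.25  0.    0.86 -1.19] open 0.00
```

View pics/s1.png

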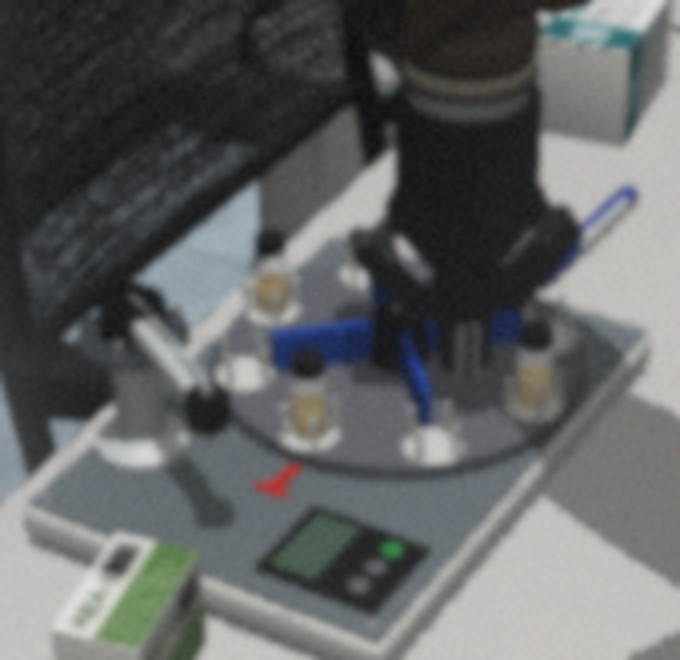

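The finger sits between spokes with the vials clear. Next I'll move up to the spoke and sweep clockwise.

Call:
{"name": "send_rows", "arguments": {"series": [[[-0.2,0.6,0,0,0,0,-1],[0,0.6,0,0,0,0,-1],[0.14,0.35,0,0,0,0.1,-1],[0.14,0.35,0,0,0,0.1,-1],[0.14,0.35,0,0,0,0.1,-1],[0.14,0.35,0,0,0,0.1,-1],[0.14,0.35,0,0,0,0.1,-1],[0.14,0.35,0,0,0,0.1,-1],[0.14,0.35,0,0,0,0.1,-1],[0.14,0.35,0,0,0,0.1,-1]]]}}

```text
time: 5.03
eef_pos: [0.4612, -0.0872, 0.0465]
tcp_rot: [0.741, 0.671, -0.0, -0.0]
contact_force: [-1.9, 0.3, 1.5]
opening: -0.001
finger_force: 1.0
```

```bash
python3 -c "
from plant import ctrl;from h import *;where(ctrl)
c=ctrl.read_camera('side');crop(c,205,125,170,165,4,'pics/s2.png')"
```

```text
t5.03 p [ 0.4612 -0.0872  0.0465] h 1.472 axis-frame x,y mm 33.9 -16.3 F [-1.9  0.3  1.5] q [-0.4   0.08  2.19 -0.    0.87 -0.3 ] open -0.00
```

View pics/s2.png

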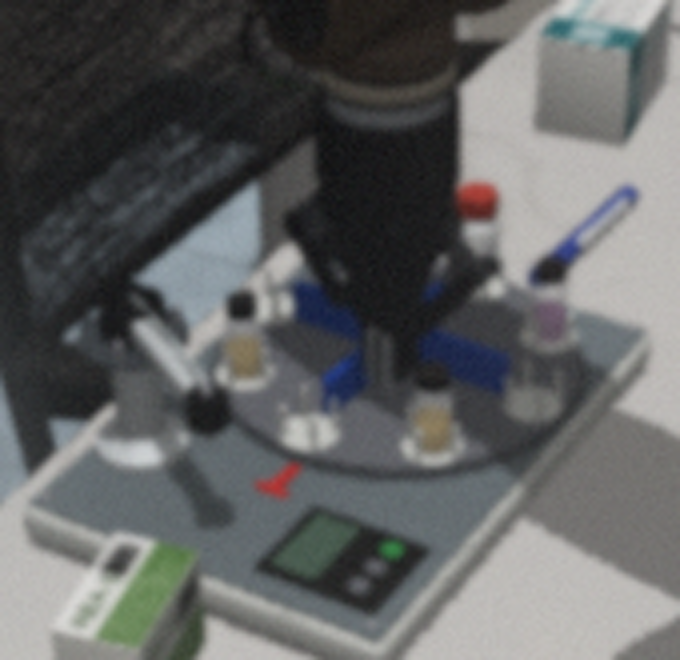

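The push works; purple has turned clockwise by about 45°. Continuing.

Call:
{"name": "send_rows", "arguments": {"series": [[[0.14,0.35,0,0,0,0.1,-1],[0.14,0.35,0,0,0,0.1,-1],[0.14,0.35,0,0,0,0.1,-1],[0.14,0.35,0,0,0,0.1,-1],[0.14,0.35,0,0,0,0.1,-1],[0.14,0.35,0,0,0,0.1,-1],[0.14,0.35,0,0,0,0.1,-1],[0.14,0.35,0,0,0,0.1,-1],[0.14,0.35,0,0,0,0.1,-1],[0.14,0.35,0,0,0,0.1,-1]]]}}

```text
time: 6.32
eef_pos: [0.4972, -0.0925, 0.0463]
tcp_rot: [0.972, 0.234, 0.0, -0.001]
contact_force: [0.7, 2.6, -0.7]
opening: 0.003
finger_force: 1.0
```

```bash
python3 -c "
from plant import ctrl;from h import *;where(ctrl)"
```

```text
t6.33 p [ 0.4972 -0.0925  0.0463] h 0.473 axis-frame x,y mm 34.3 -16.1 F [ 0.7  2.6 -0.7] q [-0.39  0.16  2.11  0.    0.88  0.71] open 0.00
```

Call:
{"name": "send_rows", "arguments": {"series": [[[0.14,0.35,0,0,0,0.1,-1],[0.14,0.35,0,0,0,0.1,-1],[0.14,0.35,0,0,0,0.1,-1],[0.14,0.35,0,0,0,0.1,-1],[0.14,0.35,0,0,0,0.1,-1],[0.14,0.35,0,0,0,0.1,-1],[0.14,0.35,0,0,0,0.1,-1],[0.14,0.35,0,0,0,0.1,-1],[0.14,0.35,0,0,0,0.1,-1],[0.14,0.35,0,0,0,0.1,-1]]]}}

```text
time: 7.58
eef_pos: [0.5122, -0.1262, 0.0464]
tcp_rot: [0.965, -0.261, 0.001, -0.001]
contact_force: [2.4, 2.0, -2.0]
opening: 0.0
finger_force: 1.3
```

Call:
{"name": "send_rows", "arguments": {"series": [[[0.14,0.35,0,0,0,0.1,-1],[0,0,0,0,0,0,-1]]]}}

```text
time: 7.82
eef_pos: [0.5112, -0.1304, 0.0465]
tcp_rot: [0.952, -0.307, 0.001, -0.0]
contact_force: [1.7, -0.0, -0.1]
opening: 0.001
finger_force: 0.5
```

```bash
python3 -c "
from plant import ctrl;from h import *;where(ctrl)
c=ctrl.read_camera('side');t=ctrl.read_camera('top')
import pickle;pickle.dump({'top':t,'side':c},open('cam3.pkl','wb'))
a=cv2.resize(c['img'][130:290,205:375],None,fx=2.3,fy=2.3);b=cv2.resize(t['img'][160:270,215:355],None,fx=2.8,fy=2.8)
h=max(a.shape[0],b.shape[0]);f=lambda q:cv2.copyMakeBorder(q,0,h-q.shape[0],0,0,0)
cv2.imwrite('pics/s3.png',np.hstack([f(a),f(b)])[:,:,::-1])"
```

```text
t7.83 p [ 0.5112 -0.1304  0.0465] h -0.623 axis-frame x,y mm 34.8 -15.3 F [ 1.7 -0.  -0.1] q [-0.44  0.2   2.06  0.    0.88  1.75] open 0.00
```

View pics/s3.png

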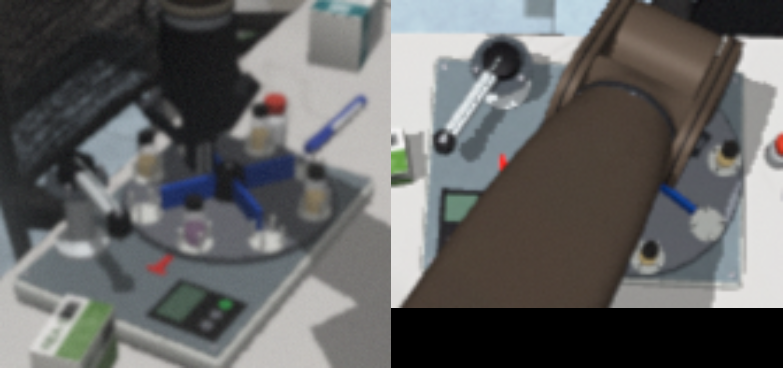

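Purple is just short of the mark (side panel, cap at full-image ≈(289,218)). I'll measure how much turn remains.

```bash
python3 - <<'E'
import pickle;from h import *
d=pickle.load(open("cam3.pkl","rb"));s=d["side"];t=d["top"];s0=pickle.load(open("cam0.pkl","rb"))["side"]
# purple contents blob
def pur(c,box):
    x0,y0,x1,y1=box;I=c["img"][y0:y1,x0:x1].astype(int);m=(np.minimum(I[...,0],I[...,2])-I[...,1])>12
    n,l,st,ce=cv2.connectedComponentsWithStats(m.astype(np.uint8));i=1+st[1:,4].argmax();return ce[i]+[x0,y0],st[i]
for c,b,nm in((s0,(300,170,345,215),"start"),(s,(270,215,310,250),"now")):
    uv,st=pur(c,b);X=onz(c,uv,.047)[:2]-AX;print(nm,uv,st,X,np.hypot(*X),np.arctan2(X[1],X[0]))
# side spokes
P,u,v=blue(s,(265,180,345,235),.063)
# expected px for several carousel turns
for turn in (-2.7,-2.8,-2.9,-3.0,-3.1):
    a=-1.651+turn;print(turn,proj(s,[*(AX+.088*np.array([np.cos(a),np.sin(a)])),.047]).round(1),proj(s,[*(AX+.088*np.array([np.cos(a),np.sin(a)])),.087]).round(1))
# top: visible near spoke, line through blue pixels
P,u,v=blue(t,(300,215,345,250));dd=P-AX;print("top spoke",len(P),np.median(np.arctan2(dd[:,1],dd[:,0])),np.hypot(*dd.T).max())
E
```

```text
start [324.15 190.3 ] [22 18  6  7 20] [-0.00276316 -0.09649792] 0.09653747306056637 -1.5994229223303726
now [288.60869565 229.97826087] [16 11  7 10 46] [-0.00651744  0.0822289 ] 0.08248678091440195 1.649890699792774
-2.7 [298.7 233.2] [298.6 217.8]
-2.8 [294.6 232.8] [294.4 217.4]
-2.9 [290.7 232.1] [290.4 216.7]
-3.0 [286.9 231.2] [286.5 215.8]
-3.1 [283.3 230.1] [282.8 214.7]
top spoke 43 -2.2571526688416945 0.06928382966911566
```

Call:
{"name": "send_rows", "arguments": {"series": [[[0.05,0.14,0,0,0,0.04,-1],[0.05,0.14,0,0,0,0.04,-1],[0.05,0.14,0,0,0,0.04,-1],[0,0,0,0,0,0,-1],[0,0,0,0,0,0,-1]]]}}

```text
time: 8.55
eef_pos: [0.5092, -0.1348, 0.0465]
tcp_rot: [0.931, -0.364, -0.0, 0.0]
contact_force: [1.5, 0.9, 0.6]
opening: -0.003
finger_force: 0.8
```

```bash
cat >> h.py <<'E'
def topspoke(t):
    P,u,v=blue(t,(300,205,345,250));dd=P-AX;r=np.hypot(*dd.T);k=(r>.025)&(r<.075)
    print("top spoke",k.sum(),spokes(P[k],AX)-np.pi/2,"target -0.821")
E
python3 -c "
from plant import ctrl;from h import *;where(ctrl)
topspoke(ctrl.read_camera('top'))
import pickle;topspoke(pickle.load(open('cam3.pkl','rb'))['top'])"
```

```text
t8.55 p [ 0.5092 -0.1348  0.0465] h -0.745 axis-frame x,y mm 34.2 -14.8 F [1.5 0.9 0.6] q [-0.45  0.2   2.06 -0.    0.88  1.86] open -0.00
top spoke 38 -0.8271932578103333 target -0.821
top spoke 43 -2.254926857331024 target -0.821
```

The carousel reads on target. I'll back off, lift and move clear to the left to check it.

Call:
{"name": "send_rows", "arguments": {"series": [[[0,-0.5,0,0,0,0,-1],[0,-0.5,0,0,0,0,-1],[0,0,-1,0,0,0,-1],[0,0,-3,0,0,0,-1],[0,0,-4.5,0,0,0,-1],[0,0,-4.5,0,0,0,-1],[0,0,-4.5,0,0,0,-1],[0,0,-1,0,0,0,-1]]]}}

```text
time: 9.6
eef_pos: [0.5176, -0.128, 0.2362]
tcp_rot: [0.931, -0.364, 0.004, 0.0]
contact_force: [-0.2, -0.2, -0.8]
opening: -0.0
finger_force: 0.0
```

Call:
{"name": "send_rows", "arguments": {"series": [[[-3.5,-2.6,0,0,0,0,-1],[-3.5,-2.6,0,0,0,0,-1],[-3.5,-2.6,0,0,0,0,-1],[-3.5,-2.6,0,0,0,0,-1],[-3.5,-2.6,0,0,0,0,-1],[-3.5,-2.6,0,0,0,0,-1],[-3.5,-2.6,0,0,0,0,-1],[-3.5,-2.6,0,0,0,0,-1],[0,0,0,0,0,0,-1]]]}}

```text
time: 10.72
eef_pos: [0.4497, 0.2173, 0.2301]
tcp_rot: [0.932, -0.362, -0.001, 0.001]
contact_force: [-0.1, -0.4, -0.5]
opening: -0.003
finger_force: 0.0
```

```bash
python3 -c "
from plant import ctrl;from h import *;where(ctrl)
t=ctrl.read_camera('top')
P,u,v=blue(t,(262,180,345,260));P=P[np.hypot(*(P-AX).T)<.075];print(len(P),P.mean(0),spokes(P,AX)-np.pi/2,spokes(P,P.mean(0))-np.pi/2)
import pickle;pickle.dump(t,open('cam4.pkl','wb'));crop(t,200,160,160,115,5,'pics/t4.png')"
```

```text
t10.72 p [0.4497 0.2173 0.2301] h -0.741 axis-frame x,y mm -247.2 -234.3 F [-0.1 -0.4 -0.5] q [ 0.25 -0.11  2.    0.    1.25  2.56] open -0.00
228 [ 0.47320401 -0.12247375] -0.8071300506353192 -0.8067363929948844
```

View pics/t4.png

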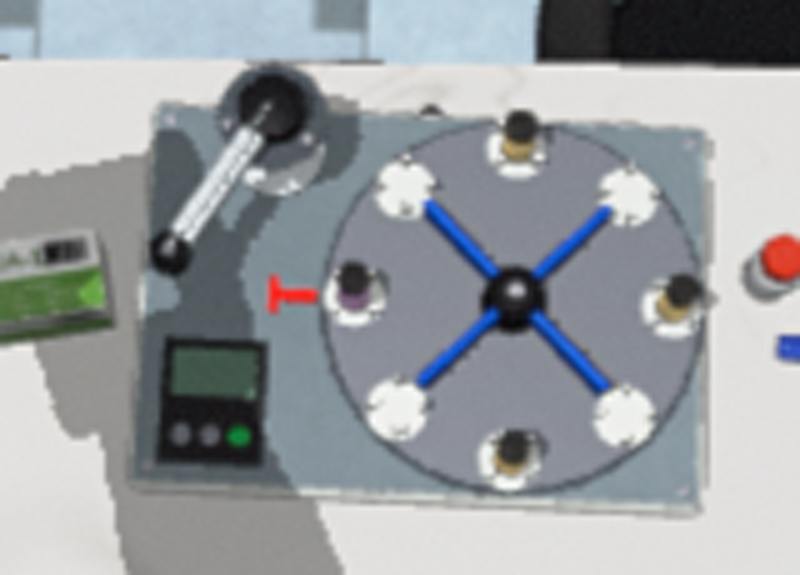

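Top view: purple, at full-image ≈(270,219), stands at the mark, whose T is at ≈(254–263,219). Carton and dropper haven't moved, and the needle arm is still out. I'll refine the housing yaw to check the remaining angle.

```bash
python3 - <<'E'
import pickle;from h import *
from scipy.optimize import least_squares
t=pickle.load(open("cam0.pkl","rb"))["top"];t4=pickle.load(open("cam4.pkl","rb"))
for T in(t,t4):
    I=T["img"].astype(float);w=np.clip(I[...,0]-(I[...,1]+I[...,2])/2-12,0,None)
    for nm,(a,b) in dict(bar=(252,256),stem=(256,264)).items():
        W=w[208:230,a:b];v,u=np.mgrid[208:230,a:b];X=onz(T,((W*u).sum()/W.sum(),(W*v).sum()/W.sum()),.0305)
        print(nm,X[:2].round(4),end=" ")
    # rim via disc colour: deck is greener: G-? ; use dark rim minima already; front/right/left deck edges:
    g=cv2.cvtColor(T["img"],cv2.COLOR_RGB2GRAY)
    res={}
    # rear & front edges: scan along world x at given y; left/right along y
    def edge(p0,dirv,rng):
        q=np.arange(*rng,.0005);vals=np.array([cv2.getRectSubPix(I.mean(2).astype(np.float32),(1,1),tuple(proj(T,[*(np.array(p0)+s*np.array(dirv)),.03])))[0,0] for s in q])
        gr=np.gradient(cv2.GaussianBlur(vals.reshape(-1,1),(1,9),2).ravel());return q[np.abs(gr).argmax()]
    ys=np.arange(-.2,-.02,.004);xr=[edge((0,y),(1,0),(.568,.600)) for y in ys]
    k=np.polyfit(ys,xr,1)
    for _ in range(4):
        r=np.array(xr)-np.polyval(k,ys);m=abs(r)<.0025;k=np.polyfit(ys[m],np.array(xr)[m],1)
    print("rear yaw",-k[0],m.sum(),end=" ")
    xs=np.arange(.40,.56,.004)
    for nm,rg in dict(left=(.07,.095),right=(-.245,-.222)).items():
        yy=np.array([edge((x,0),(0,1),rg) for x in xs]);k=np.polyfit(xs,yy,1)
        for _ in range(4):
            r=yy-np.polyval(k,xs);m=abs(r)<.0025;k=np.polyfit(xs[m],yy[m],1)
        print(nm,"yaw",k[0],m.sum(),np.polyval(k,.474),end=" ")
    print()
E
```

```text
bar [0.4799 0.0097] stem [ 0.4794 -0.0039] rear yaw -0.034040574060942304 31 left yaw 0.03046999468932536 20 0.07998964418481147 right yaw -0.0409558592522778 35 -0.23339224787935903 
bar [0.4799 0.0097] stem [ 0.4794 -0.0038] rear yaw -0.037500277805552255 31 left yaw 0.022758278556368677 19 0.08030044648393901 right yaw -0.04041391768771611 35 -0.23327749764373223
```

```bash
python3 - <<'E'
import pickle;from h import *
t=pickle.load(open("cam4.pkl","rb"));g=t["img"].max(2)
for nm,(a,b,c,d) in dict(purple=(262,206,280,222),yr=(328,210,344,226),yb=(296,176,312,192),yf=(294,240,312,256)).items():
    m=(g[b:d,a:c]<75).astype(np.uint8);n,l,st,ce=cv2.connectedComponentsWithStats(m);i=1+st[1:,4].argmax()
    X=onz(t,ce[i]+[a,b],.083)[:2];D=X-AX;print(nm,ce[i]+[a,b],st[i,4],X.round(4),np.hypot(*D).round(4),np.arctan2(D[1],D[0]).round(3))
E
```

```text
purple [270.27586207 215.4137931 ] 29 [ 0.477  -0.0353] 0.0872 1.536
yr [336.13793103 217.5862069 ] 29 [ 0.4735 -0.2114] 0.0889 -1.577
yb [303.84 185.  ] 25 [ 0.5629 -0.125 ] 0.0889 -0.028
yf [302.2962963  248.85185185] 27 [ 0.388 -0.121] 0.086 3.125
```

The purple cap is at (0.477,−0.035), within about 1 mm of the sampling point, so I'll go on to the needle arm.

Call:
{"name": "send_rows", "arguments": {"series": [[[0,0,0,0,0,-0.175,-1],[3.5,1.9,0,0,0,0,-1],[3.5,1.9,0,0,0,0,-1],[3.5,1.9,0,0,0,0,-1],[3.5,1.9,0,0,0,0,-1],[0,0,3,0,0,0,-1],[0,0,3,0,0,0,-1],[0,0,2,0,0,0,-1],[0,0,0,0,0,0,-1]]]}}

```text
time: 11.9
eef_pos: [0.5262, 0.0746, 0.1488]
tcp_rot: [0.959, -0.282, -0.003, 0.001]
contact_force: [-0.7, -0.3, -0.2]
opening: -0.002
finger_force: 0.0
```

```bash
python3 -c "
from plant import ctrl;from h import *;where(ctrl,np.array([.561,.0085]))
c=ctrl.read_camera('side');crop(c,185,105,170,165,3.5,'pics/s5.png')"
```

```text
t11.90 p [0.5262 0.0746 0.1488] h -0.572 axis-frame x,y mm -65.0 -36.7 F [-0.7 -0.3 -0.2] q [-0.05  0.06  2.   -0.    1.09  2.09] open -0.00
```

View pics/s5.png

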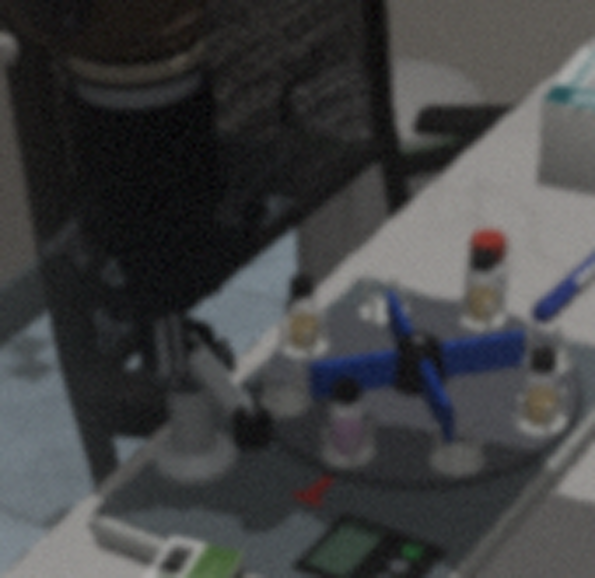

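The finger hangs at (170,345), left of the arm bar. Now I'll lower it beside the bar and sweep round the pivot.

Call:
{"name": "send_rows", "arguments": {"series": [[[0,0,1.5,0,0,0,-1],[0,0,1.5,0,0,0,-1],[0,0,1.4,0,0,0,-1],[0,0.5,0,0,0,0,-1],[0,0.5,0,0,0,0,-1],[0,0.5,0,0,0,0,-1],[0,0,0,0,0,0,-1]]]}}

```text
time: 12.82
eef_pos: [0.5201, 0.0629, 0.1079]
tcp_rot: [0.96, -0.282, 0.0, -0.0]
contact_force: [-0.2, -0.0, 0.5]
opening: -0.0
finger_force: 0.0
```

```bash
python3 -c "
from plant import ctrl;from h import *;where(ctrl,np.array([.561,.0085]))"
```

```text
t12.82 p [0.5201 0.0629 0.1079] h -0.571 axis-frame x,y mm -63.8 -23.7 F [-0.2 -0.   0.5] q [-0.07  0.09  2.04  0.    1.    2.07] open -0.00
```

Call:
{"name": "send_rows", "arguments": {"series": [[[0,0.2,0.4,0,0,0,-1],[-0.13,0.46,0,0,0,-0.07,-1],[-0.13,0.46,0,0,0,-0.07,-1],[-0.13,0.46,0,0,0,-0.07,-1],[-0.13,0.46,0,0,0,-0.07,-1],[-0.13,0.46,0,0,0,-0.07,-1],[-0.13,0.46,0,0,0,-0.07,-1],[-0.13,0.46,0,0,0,-0.07,-1],[-0.13,0.46,0,0,0,-0.07,-1],[0,0,0,0,0,0,-1]]]}}

```text
time: 14.08
eef_pos: [0.4974, 0.0303, 0.1032]
tcp_rot: [1.0, -0.006, -0.0, -0.0]
contact_force: [-0.6, 1.5, 0.7]
opening: 0.003
finger_force: 0.0
```

```bash
python3 -c "
from plant import ctrl;from h import *;where(ctrl,np.array([.561,.0085]))
c=ctrl.read_camera('side');crop(c,185,105,170,165,3.5,'pics/s6.png')"
```

```text
t14.07 p [0.4974 0.0303 0.1032] h -0.011 axis-frame x,y mm -63.8 -21.1 F [-0.6  1.5  0.7] q [-0.14  0.05  2.1   0.    0.99  1.44] open 0.00
```

View pics/s6.png

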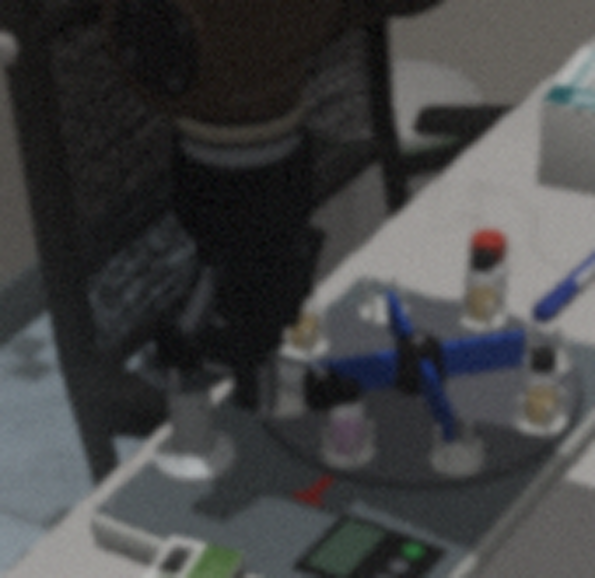

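The arm is following, and the needle holder at (323,388) is nearing the purple vial. I'll go most of the way, then ease it onto the stop.

Call:
{"name": "send_rows", "arguments": {"series": [[[-0.13,0.46,0,0,0,-0.07,-1],[-0.13,0.46,0,0,0,-0.07,-1],[-0.13,0.46,0,0,0,-0.07,-1],[-0.13,0.46,0,0,0,-0.07,-1],[-0.13,0.46,0,0,0,-0.07,-1],[-0.13,0.46,0,0,0,-0.07,-1],[0,0,0,0,0,0,-1],[0,0,0,0,0,0,-1]]]}}

```text
time: 15.12
eef_pos: [0.4944, 0.0022, 0.1033]
tcp_rot: [0.979, 0.203, -0.0, 0.0]
contact_force: [-0.1, -0.9, -0.0]
opening: -0.002
finger_force: 0.0
```

Call:
{"name": "send_rows", "arguments": {"series": [[[-0.03,0.13,0,0,0,-0.02,-1],[-0.03,0.13,0,0,0,-0.02,-1],[0,0,0,0,0,0,-1]]]}}

```text
time: 15.5
eef_pos: [0.4948, -0.0005, 0.1033]
tcp_rot: [0.975, 0.223, -0.0, -0.0]
contact_force: [0.0, 1.8, 0.5]
opening: 0.005
finger_force: 0.4
```

```bash
python3 -c "
from plant import ctrl;from h import *;where(ctrl,np.array([.561,.0085]))"
```

```text
t15.50 p [ 0.4948 -0.0005  0.1033] h 0.450 axis-frame x,y mm -63.5 -20.7 F [0.  1.8 0.5] q [-0.21  0.04  2.11  0.    0.99  0.91] open 0.01
```

Call:
{"name": "send_rows", "arguments": {"series": [[[0,0.1,0,0,0,0,-1],[0,0.1,0,0,0,0,-1],[0,0,0,0,0,0,-1]]]}}

```text
time: 15.88
eef_pos: [0.4955, -0.0022, 0.1032]
tcp_rot: [0.975, 0.223, -0.0, -0.0]
contact_force: [-1.1, 1.8, -0.0]
opening: -0.001
finger_force: 0.9
```

Call:
{"name": "send_rows", "arguments": {"series": [[[0,0.1,0,0,0,0,-1],[0,0,0,0,0,0,-1]]]}}

```text
time: 16.12
eef_pos: [0.4956, -0.0023, 0.1032]
tcp_rot: [0.975, 0.223, -0.001, -0.001]
contact_force: [-3.0, 3.9, 2.7]
opening: 0.001
finger_force: 2.6
```

```bash
python3 -c "
from plant import ctrl;from h import *;where(ctrl,np.array([.561,.0085]))"
```

```text
t16.12 p [ 0.4956 -0.0023  0.1032] h 0.449 axis-frame x,y mm -63.6 -18.7 F [-3.   3.9  2.7] q [-0.21  0.04  2.11  0.    0.99  0.91] open 0.00
```

Call:
{"name": "send_rows", "arguments": {"series": [[[0,0.1,0,0,0,0,-1],[0,0.1,0,0,0,0,-1],[0,0,0,0,0,0,-1]]]}}

```text
time: 16.5
eef_pos: [0.4956, -0.0025, 0.1032]
tcp_rot: [0.975, 0.223, -0.001, -0.003]
contact_force: [-5.7, 9.2, 4.9]
opening: -0.0
finger_force: 5.5
```

```bash
python3 -c "
from plant import ctrl;from h import *;where(ctrl,np.array([.561,.0085]))"
```

```text
t16.50 p [ 0.4956 -0.0025  0.1032] h 0.449 axis-frame x,y mm -63.7 -18.5 F [-5.7  9.2  4.9] q [-0.21  0.04  2.11  0.01  1.    0.91] open -0.00
```

The force climbs while the position holds, so the arm is on its stop. Withdrawing to the left for a final check.

Call:
{"name": "send_rows", "arguments": {"series": [[[0,-0.5,0,0,0,0,-1],[0,-0.7,0,0,0,0,-1],[0,-0.8,0,0,0,0,-1],[0,0,-3,0,0,0,-1],[0,0,-5,0,0,0,-1],[0,0,-5,0,0,0,-1]]]}}

```text
time: 17.25
eef_pos: [0.488, 0.0132, 0.2344]
tcp_rot: [0.975, 0.223, -0.0, 0.0]
contact_force: [0.8, 0.3, 0.1]
opening: -0.001
finger_force: 0.0
```

Call:
{"name": "send_rows", "arguments": {"series": [[[1,-4.4,0,0,0,0,-1],[1,-4.4,0,0,0,0,-1],[1,-4.4,0,0,0,0,-1],[1,-4.4,0,0,0,0,-1],[1,-4.4,0,0,0,0,-1],[0,0,0,0,0,0,-1],[0,0,0,0,0,0,-1]]]}}

```text
time: 18.12
eef_pos: [0.4377, 0.2327, 0.2332]
tcp_rot: [0.975, 0.223, 0.0, 0.0]
contact_force: [-0.2, -0.0, 0.3]
opening: -0.003
finger_force: 0.0
```

```bash
python3 -c "
from plant import ctrl;from h import *;where(ctrl)
t=ctrl.read_camera('top');c=ctrl.read_camera('side')
P,u,v=blue(t,(262,180,345,260));P=P[np.hypot(*(P-AX).T)<.075];print(len(P),spokes(P,AX)-np.pi/2)
a=cv2.resize(c['img'][150:290,200:370],None,fx=2.3,fy=2.3);b=cv2.resize(t['img'][160:270,215:355],None,fx=2.8,fy=2.8)
h=max(a.shape[0],b.shape[0]);f=lambda q:cv2.copyMakeBorder(q,0,h-q.shape[0],0,0,0)
cv2.imwrite('pics/f.png',np.hstack([f(a),f(b)])[:,:,::-1])"
```

```text
t18.12 p [0.4377 0.2327 0.2332] h 0.450 axis-frame x,y mm 121.9 -335.6 F [-0.2 -0.   0.3] q [ 0.28 -0.12  2.01 -0.    1.25  1.4 ] open -0.00
227 -0.8069874812631477
```

View pics/f.png

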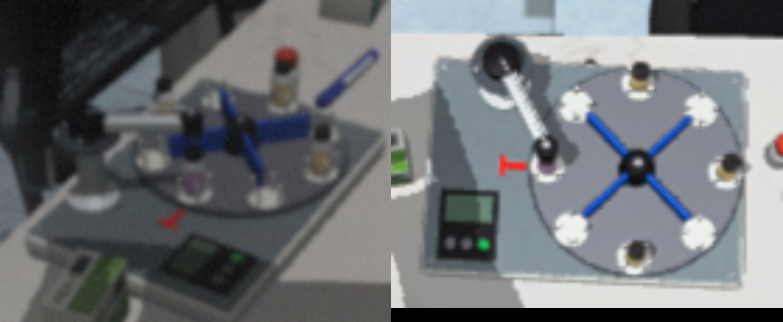

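The needle holder stands over the purple vial at the red mark, the carousel hasn't moved, and the surrounding items are where they were. Handing in.

```bash
python3 -c "
from plant import ctrl;print(ctrl.sign_off())"
```

```text
the job is handed in; nothing more can be done
None
```

I turned the carousel by one spoke until the purple vial stood at the red mark (cap measured within about 1 mm), pushed the needle arm onto its inner stop over that vial, withdrew, and handed the job in at about 18 s; no verdict was shown.

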